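Unlock the bottle station's jaw and clamp the ship's bottle

ROBOT

A 7-joint arm with a two-finger parallel gripper is mounted at the origin on the work surface. World frame = base frame: x ahead of the robot, y to its left, z up, the work surface at z = 0. Lengths are in m, angles in rad, forces in N, time in s.
With the tool pointing down it reaches from about 0.4 to 0.85 m from the base axis. Payload 6.9 kg.
Tool frame: the origin (TCP) lies midway between the tips of the shut fingers; the grasp point (between the pads) lies behind it (ctrl.pinch_z is the z of the grasp point in the tool frame, in m); z points along the fingers, y is the line along which they close (so a half turn about z gives the same grasp; the last joint's range is limited). The gripper opens to 85 mm and grips with 20 to 120 N. Pads are 22 mm wide; open, the fingers measure 114 mm over their backs; the gripper's body (76 mm by 85 mm) begins 54 mm behind the grasp point. The pads swing forward as they close: fully open they stand 13 mm farther back than shut.
Start: joints at [1.387, 0.507, -0.238, 1.5, 0.126, 1.149, -0.155], TCP at [0.178, -0.599, 0.231] pointing down, gripper open.
Joint ranges: [-3.08, 3.08], [-0.24, 2.05], [-1.43, 1.35], [0, 2.5], [-1.52, 4.66], [0.17, 1.96], [-2.89, 2.89]. Speed limits (rad/s): [2.39, 2.39, 3.14, 3.14, 3.14, 3.14, 3.14].

INTERFACE

Orientations are given as a unit quaternion [w, x, y, z].
In Python, from station import ctrl, get_state, vision, ticket, models gives the robot as it stands. Calls block until the motion is done:
- ctrl.movep(position, orientation): joint-space move of the TCP to a pose.
- ctrl.movel(position, frame=None, max_speed=0.15): straight line of the TCP; frame=None keeps the orientation; max_speed is the mean speed in m/s.
- ctrl.set_joints(angles): joint-space move.
- ctrl.ungrasp() and ctrl.close_gripper(force=None): open the fingers fully, or close them until they stop; force is the grip in N (None keeps the last).
- ctrl.pause(seconds).
- ctrl.ik(position, orientation): joint angles nearest the present ones, or None.
- get_state(): the state.
- vision.grab_frame(name): name is "scene" or "top" or "wrist"; returns (picture, depth): 384x512x3 uint8, blue, green, red; 384x512 float32, m along the optical axis (not along the pixel's ray), 0 where there is no reading.
- vision.camera_info(name): a dict with "mtx" (3x3 intrinsics, pixels), "R" (3x3) and "t" (3): a world point X has camera coordinates R X + t; the wrist camera has in their place "hand_eye" (4x4, takes a point from camera to tool coordinates, whose origin is the TCP and whose axes are the flange's). Camera axes: x right, y down, z forward; pixel columns grow to the right and rows downward; lengths in m; the calibration is good to about 2 mm. A picture is of the moment at which its call begins: read the wrist's pose just before it. camera_info takes no time and is no camera call.
A pose or a line that the arm cannot do raises ctrl.Unreachable and nothing moves.
- ticket.close_job(): hands the job in; it is judged then, once.
Trained networks look in the newest picture that a camera, given by its name, has taken for a name from the list of things; names that differ only in an ending like _2 or _b are one class to them, and where a whole thing is asked for, a point or a joint stands for the part that bears it (a point fixed in the world has none). Each returns a list of dicts, best first, with "p" (0 to 1); they miss things now and then, are a little off and sometimes report something else, mostly with a low value. They report only what shows in the picture. A call takes as long as a camera call. They do not tell look-alikes from the thing itself.
- models.recognise(camera, target): "point" ([column, row] in pixels, amid what is visible of it).
- models.masks_of(camera, target): "mask" (384x512 bool, what is visible of it) and "point" ([column, row] in pixels, amid what is visible of it).
The state is a dict: "time": time; "qpos": joint angles; "qd": joint speeds; "tau": joint torques, N m; "tcp_pos": TCP position; "eef_rot": TCP orientation; "contact_force": force on the tool from outside, world axes, zero at the start; "wrist_torque": the same for the moment, N m; "width": finger opening in m; "gripper_force": force on a finger pad.
Only numpy, scipy, OpenCV 4.12 (cv2) and the standard library are available. Lean on these libraries where they do the work, as an engineer would, in place of code of your own. Each camera call takes 0.05 s, during which the arm holds its last target. There are 200 camera calls.

TASK

Clamp the ship-in-a-bottle in its station: first push the brass lock bolt fully back under the shelf so that the jaw it was holding is free, then slide the jaw along to the bottle and on, until the bottle is pushed home against the end stop and the jaw's spring pad is squeezed about half way in. Do it gently so the glass is not rammed or lifted, leave the bolt back and the jaw where it clamps, and do not disturb the other things on the desk.

Things in the scene. Friction and masses are not known exactly. Their poses are not given: they have to be found in the camera images.
- station: Oak bottle station, fixed: base board spans x -120..220, y -250..250 mm, top 20 mm above the desk. Origin at desk level; x away from the robot, y left, z up. In front, along y: bottle bay (y -230..-30), then jaw track (y -30..220), both centred on x -50. A shelf covers its rear.
- shelf_edge (a point): Point on the shelf's lower front edge, 220 mm above the desk, above the bolt's line (station x 70, y 120). The shelf board is 18 mm thick, spans station x 70..220, y -260..260, on two posts at x 205, y +-235; glassware up to 140 mm tall stands on its rear half. Axes as the station's.
- bay (a point): Middle of the bottle bay's floor (station x -50, y -130, z 20 mm). Fences 18 mm high, inner faces 36.5 mm either side in x. A wooden end stop, 66 mm wide, 48 high, 34 thick, closes the bay's -y end: fixed in each run, but its face stands anywhere 35 to 75 mm to -y of this point and its pose is not reported; find it by feel.
- bolt (a joint): Lock bolt's travel in m: 0 locked, 0.045 pushed fully back to its stop (station +x, away from the robot). Starts at 0 to 0.004. Stays where left (friction 4 N). The jaw is free from 0.027 on; before that it moves no more than about 3 mm.
- bolt_tab (a point): On the bolt's upright brass tab, 77 mm above the desk; tab 12 mm wide in y, 20 deep in x, top 17 above this point, free down to 34 below. Axes as the station's. Locked, it stands 10 mm before the shelf edge; pushed back, 35 mm behind it and 143 mm below: an upright gripper hits the shelf, so lean the tool 35 to 45 degrees, fingers pointing forward and down.
- jaw (a joint): Travel of the sliding jaw in m: 0 = parked, grows as it slides to station -y towards the bottle, limit 0.135. It stays where left (friction about 9 N).
- jaw_handle (a point): On the jaw's upright brass handle fin, 102 mm above the desk (moves with the jaw; axes as the station's). Fin 12 mm thick in y (the travel direction), 40 long in x, top 15 above this point, foot 40 below it on the jaw block, 70 x 60 mm in x and y. It stands 120 mm in front of the shelf edge, clear above.
- pad (a joint): How far the cork pad on the jaw's bottle side is squeezed in, in m: 0 = out, 0.018 = fully in; its spring gives 600 N/m. Out, its face is 58 mm from the fin's middle towards -y. Sliding the loose bottle along takes under 2.5 N and squeezes it 0.004 at most; against the end stop it goes in further.
- bottle: Square-sided clear glass bottle lying loose in the bay, small boat inside, 0.2 kg: body 68 wide x 110 long x 50 mm high, then a 28 mm thick corked neck; 160 mm long in all. Origin at the underside, middle of the flat base end; the neck points to its -y, to the end stop, which its cork starts 6 to 28 mm short of.
- stopper: Bystander: clear glass decanter stopper, 48 mm across, 66 mm tall, standing on the station's board. Origin under its centre.
- shell_dish: Bystander: white ceramic scallop-shell dish, about 80 mm, 23 mm high, lying on the station's board under the shelf. Origin at the shell's hinge end.
- lobster_boat: Bystander: miniature lobster boat, 120 x 34 x 70 mm, on the desk to the right. Origin under its middle.
- steel_square: Bystander: steel try square, 160 x 100 x 14 mm, flat on the desk to the left. Origin near its corner.
- brush: Bystander: long brush flat on the desk to the left. Origin under its middle.
Not all that is in view belongs to the job. What is shaped like the bottle but green is not meant.

How it is judged:
By the outcome, as a careful person would: the job done as asked, in the order asked, and still so for the second after the job is handed in, with the robot touching nothing.
It also fails if it takes over 72 s, if anything falls off the work surface, if the arm or the gripper's body presses on something with over 40 N, if the wrist force passes 120 N, or if a joint passes its speed limit or range.

## Working session

There is one attempt and no reset: what is moved stays moved. The work goes in short steps, each a Python script; the robot and the scene stay as the last script left them, time stands still between calls to the robot, and variables do not carry over. Pictures are saved under pics/ and viewed, at most 10 in all, crops included, and the job is handed in when it is done.

```bash
ls; mkdir -p pics; cat > h.py <<'E'
import numpy as np, cv2
from station import ctrl, get_state, vision, ticket, models
def deproj(cam, uv, z, state=None):
    """depth-map pixel -> world"""
    i=vision.camera_info(cam); K=np.array(i["mtx"])
    return np.array(i["R"]).T@(z*np.linalg.inv(K)@np.array([uv[0],uv[1],1.])-np.array(i["t"]))
def cloud(cam, depth, mask):
    i=vision.camera_info(cam); K=np.array(i["mtx"])
    v,u=np.nonzero(mask&(depth>0)); z=depth[v,u]
    P=np.linalg.inv(K)@(np.vstack([u,v,np.ones(len(u))])*z)
    return (np.array(i["R"]).T@(P-np.array(i["t"])[:,None])).T
E
python3 - <<'E'
from h import *
for c in ("scene","top"):
    im,d=vision.grab_frame(c); cv2.imwrite(f"pics/{c}0.png",im); np.save(f"pics/{c}0.npy",d)
    for t in ("station","bolt","bolt_tab","jaw","jaw_handle","pad","bottle","stopper"):
        try: r=models.masks_of(c,t)
        except Exception as e: print(t,e); continue
        for q in r[:2]:
            P=cloud(c,d,q["mask"]); 
            if len(P): print(c,t,round(q["p"],2),np.round(q["point"]),len(P),np.round(np.median(P,0),3),np.round(np.percentile(P,2,axis=0),3),np.round(np.percentile(P,98,axis=0),3))
s=get_state(); print(s["time"],s["tcp_pos"],s["eef_rot"],s["contact_force"],ctrl.pinch_z)
E
```

```text
pics
scene station 0.74 [194. 170.] 22489 [0.661 0.042 0.063] [ 0.45  -0.249  0.015] [0.772 0.243 0.336]
scene bolt 0.75 [188. 200.] 180 [0.611 0.107 0.04 ] [0.556 0.091 0.031] [0.687 0.116 0.096]
scene bolt_tab 0.65 [187. 201.] 234 [0.616 0.107 0.039] [0.553 0.091 0.02 ] [0.691 0.117 0.096]
scene bolt_tab 0.56 [231. 207.] 119 [0.51  0.04  0.055] [0.489 0.03  0.023] [0.534 0.052 0.066]
scene jaw 0.59 [220. 219.] 846 [0.506 0.092 0.061] [0.47  0.034 0.02 ] [0.561 0.121 0.118]
scene jaw 0.43 [194. 171.] 23245 [0.661 0.039 0.059] [ 0.448 -0.251  0.012] [0.776 0.243 0.336]
scene jaw_handle 0.65 [222. 221.] 823 [0.506 0.092 0.061] [0.47  0.034 0.027] [0.562 0.121 0.118]
scene jaw_handle 0.33 [335. 100.] 416 [ 0.484 -0.455  0.021] [ 0.431 -0.481  0.004] [ 0.541 -0.441  0.051]
scene pad 0.58 [230. 207.] 111 [0.511 0.04  0.056] [0.489 0.032 0.036] [0.536 0.052 0.065]
scene pad 0.34 [191. 168.] 22994 [0.661 0.04  0.061] [ 0.449 -0.251  0.014] [0.774 0.243 0.336]
scene bottle 0.87 [257. 168.] 1081 [ 0.533 -0.105  0.068] [ 0.496 -0.202  0.032] [ 0.566 -0.047  0.075]
scene bottle 0.76 [309. 205.
[... 302 characters left out ...]
37 [0.61  0.103 0.04 ] [0.553 0.093 0.032] [0.664 0.115 0.099]
top bolt_tab 0.63 [233. 145.] 150 [0.609 0.103 0.04 ] [0.549 0.092 0.032] [0.663 0.117 0.098]
top jaw 0.92 [237. 177.] 599 [0.509 0.083 0.062] [0.472 0.034 0.02 ] [0.557 0.118 0.118]
top bottle 0.85 [305. 230.] 903 [ 0.339 -0.124  0.049] [ 0.307 -0.187  0.029] [ 0.381 -0.04   0.056]
top bottle 0.67 [378. 260.] 976 [ 0.257 -0.357  0.049] [ 0.2   -0.407  0.011] [ 0.331 -0.307  0.056]
top stopper 0.56 [275. 129.] 147 [ 0.657 -0.017  0.082] [ 0.64  -0.036  0.074] [0.675 0.004 0.089]
0.9 [ 0.1780021  -0.59910238  0.23128707] [-8.05733469e-06  9.89592096e-01  1.43900952e-01  1.74991306e-05] [-0.97411127 -0.23168985  0.42279233] -0.0187
```

View pics/scene0.png

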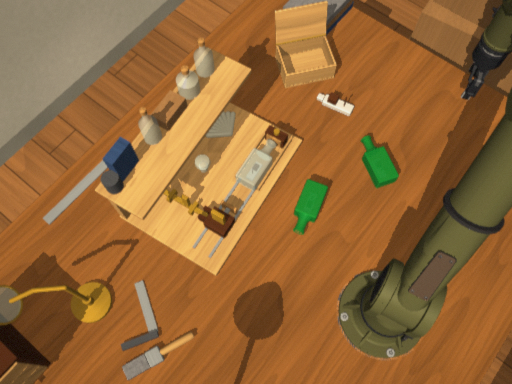

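View pics/top0.png

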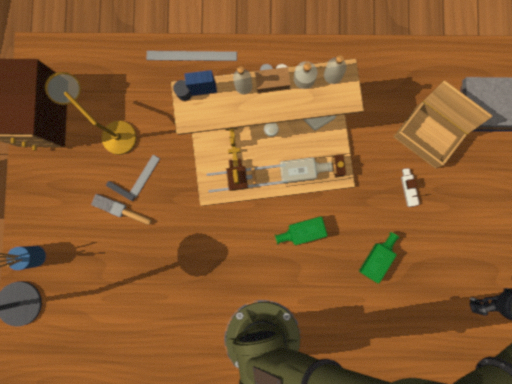

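```bash
python3 - <<'E'
from h import *
for c in ("scene","top"):
    d=np.load(f"pics/{c}0.npy"); P=cloud(c,d,np.ones(d.shape,bool))
    def st(n,m):
        Q=P[m]; 
        if len(Q)>4: print(c,n,len(Q),np.round(Q.mean(0),4),np.round(np.percentile(Q,[3,97],axis=0),3).tolist())
    x,y,z=P.T
    st("fin",(z>.095)&(z<.125)&(x>.45)&(x<.6)&(y>0)&(y<.15))
    st("tab",(z>.06)&(z<.11)&(x>.6)&(x<.70)&(y>.08)&(y<.14))
    st("tabtop",(z>.09)&(z<.11)&(x>.57)&(x<.70)&(y>.08)&(y<.14))
    m=(z>.225)&(z<.25)&(x>.6)&(x<.85)&(abs(y)<.3)
    st("shelf",m)
    if m.sum()>50:
        print(cv2.minAreaRect(P[m][:,:2].astype(np.float32)))
    # front edge of shelf: min x per y bin -> slope
        Q=P[m]; b=[(yy,np.percentile(Q[abs(Q[:,1]-yy)<.01][:,0],3)) for yy in np.arange(-.22,.22,.02) if (abs(Q[:,1]-yy)<.01).sum()>8]
        b=np.array(b); print(np.polyfit(b[:,0],b[:,1],1))
    m=(z>.012)&(z<.028)&(x>.4)&(x<.85)&(abs(y)<.3); st("board",m)
    Q=P[m]; b=[(yy,np.percentile(Q[abs(Q[:,1]-yy)<.01][:,0],3)) for yy in np.arange(-.22,.22,.02) if (abs(Q[:,1]-yy)<.01).sum()>8]
    b=np.array(b); print(np.polyfit(b[:,0],b[:,1],1), np.round(b[:,1],3))
E
```

```text
scene fin 94 [0.5043 0.0906 0.1126] [[0.487, 0.083, 0.096], [0.523, 0.097, 0.122]]
scene tab 54 [0.6155 0.1062 0.0853] [[0.607, 0.1, 0.063], [0.626, 0.111, 0.097]]
scene tabtop 25 [0.6178 0.1051 0.0941] [[0.609, 0.1, 0.091], [0.627, 0.111, 0.098]]
scene shelf 7309 [0.6907 0.0178 0.2379] [[0.622, -0.247, 0.232], [0.77, 0.246, 0.244]]
((0.7154769897460938, -0.004114001989364624), (0.15381786227226257, 0.5220268368721008), 8.059613227844238)
[-0.13617789  0.6402903 ]
scene board 10158 [0.5838 0.0182 0.0202] [[0.444, -0.247, 0.015], [0.714, 0.226, 0.026]]
[-0.13049631  0.45278072] [0.482 0.481 0.476 0.472 0.469 0.468 0.466 0.463 0.462 0.459 0.455 0.455
 0.451 0.449 0.445 0.441 0.435 0.436 0.436 0.432 0.429 0.428]
top fin 58 [0.5059 0.0894 0.1162] [[0.487, 0.083, 0.11], [0.524, 0.095, 0.122]]
top tab 35 [0.6163 0.1045 0.0899] [[0.608, 0.099, 0.067], [0.628, 0.111, 0.1]]
top tabtop 26 [0.618  0.105  0.0942] [[0.609, 0.099, 0.091], [0.628, 0.111, 0.1]]
top shelf 7464 [ 0.6973 -0.0069  0.2387] [[0.625, -0.248, 0.234], [0.791, 0.238, 0.244]]
((0.7155448794364929, -0.002412140369415283), (0.1519114375114441, 0.519941508769989), 7.829505443572998)
[-0.13507034  0.64105907]
top board 8462 [ 0.5725 -0.0077  0.0207] [[0.446, -0.258, 0.015], [0.686, 0.215, 0.026]]
[-0.13240719  0.45328823] [0.482 0.481 0.478 0.474 0.471 0.47  0.467 0.464 0.46  0.46  0.456 0.453
 0.453 0.449 0.446 0.442 0.436 0.435 0.435 0.433 0.431 0.428]
```

The scene view shows the clear bottle in the bay at about (257,168), the jaw and its fin at (218,218), and the bolt tab at (172,192). The top view agrees: bottle (299,170), jaw (237,177), tab (234,137). The green bottles stand on the desk, outside the station. The fitted station has a yaw of about 7.75° and its origin at about (0.572, -0.023). The measured tab and fin positions match their nominal places to within 3 mm.

```bash
cat >> h.py <<'E'
def lean2(deg,s=1):   # finger-closing axis in the lean plane, camera to the side (tool x = s*ey)
    a=np.radians(deg); z=np.sin(a)*ex-np.cos(a)*ez; return Q(np.cross(z,s*ey),z)
E
python3 - <<'E'
from h import *
for s in (1,-1):
  for n,p,q in [("over",W(.0,.12,.2),lean2(22,s)),("pre",W(.02,.12,.074),lean2(22,s)),("mid",W(.062,.12,.072),lean2(22,s)),("mid2",W(.062,.12,.072),lean2(36,s)),("end",W(.09,.12,.072),lean2(36,s)),
   ("jawpre",W(-.05,.16,.085),lean2(0,s)),("jawend",W(-.05,.01,.085),lean2(0,s))]:
    r=ctrl.ik(p,q); print(s,n,np.round(p,3),None if r is None else np.round(r,2))
E
```

```text
1 over [0.556 0.096 0.2  ] [ 0.36  0.34 -0.79  2.07  0.67  0.54 -0.76]
1 pre [0.576 0.099 0.074] [ 0.2   0.57 -0.63  2.17  1.35  0.39 -1.41]
1 mid [0.617 0.104 0.072] [ 0.2   0.61 -0.63  2.07  1.24  0.43 -1.27]
1 mid2 [0.617 0.104 0.072] [ 0.49  0.88 -1.23  2.29  1.96  0.96 -1.89]
1 end [0.645 0.108 0.072] [ 0.49  0.91 -1.23  2.22  1.93  0.95 -1.81]
1 jawpre [0.501 0.129 0.085] [ 0.23  0.63 -0.83  1.97  0.63  0.82 -0.81]
1 jawend [ 0.521 -0.02   0.085] [ 0.45  0.6  -0.7   1.96  0.54  0.78 -0.43]
-1 over [0.556 0.096 0.2  ] [ 0.61  0.49 -1.22  2.06  0.96  0.74  2.1 ]
-1 pre [0.576 0.099 0.074] [ 0.51  0.8  -1.23  2.17  1.48  0.85  1.64]
-1 mid [0.617 0.104 0.072] [ 0.49  0.86 -1.23  2.07  1.45  0.89  1.74]
-1 mid2 [0.617 0.104 0.072] [ 0.49  0.88 -1.23  2.29  1.96  0.96  1.25]
-1 end [0.645 0.108 0.072] [ 0.49  0.91 -1.23  2.22  1.93  0.95  1.33]
-1 jawpre [0.501 0.129 0.085] [ 0.42  0.81 -1.23  1.96  0.89  1.06  2.05]
-1 jawend [ 0.521 -0.02   0.085] [-0.66  0.82  1.15  1.97 -0.92  1.   -2.06]
```

```bash
python3 - <<'E'
from h import *
ctrl.close_gripper(20)
ctrl.movep(W(-.06,.12,.26),lean2(22)); rep("over")
ctrl.movep(W(.005,.12,.12),lean2(22)); rep("low")
im,d=vision.grab_frame("top"); 
ctrl.movel(W(.015,.12,.074),max_speed=.08); s,f0=rep("pre")
im,d=vision.grab_frame("scene"); cv2.imwrite("pics/pre.png",cv2.resize(im[90:290,100:340],None,fx=3,fy=3))
E
```

```text
over 4.33 st mm [-59.8 119.1 259.9] F [-0.2  0.1 -0.1]
low 5.0 st mm [  5.1 120.3 120.3] F [0.1 0.2 0.2]
pre 5.79 st mm [ 18.4 119.6  76.9] F [ 8.3 -0.1 -0.3]
```

View pics/pre.png

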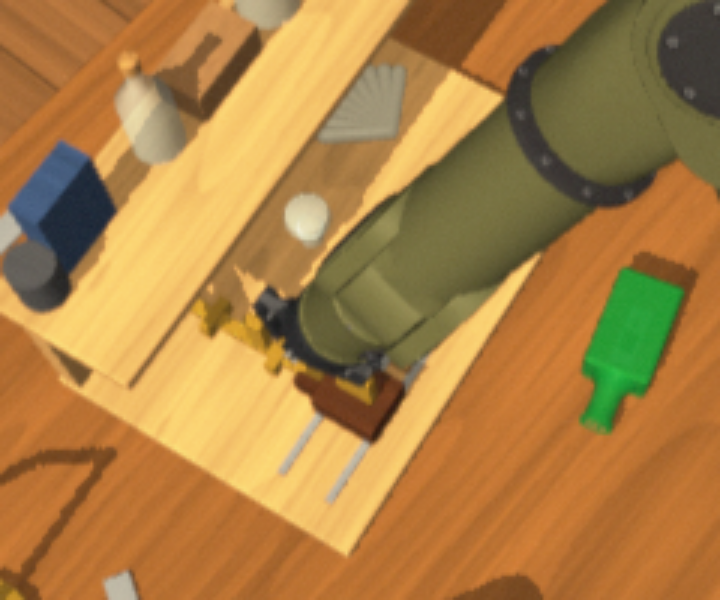

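The gripper body is leaning on the jaw's fin (the force is +8 N along x), so I'll lift off and start with less lean.

```bash
python3 - <<'E'
from h import *
ctrl.movel(W(.012,.12,.12),max_speed=.1); rep("up")
ctrl.movel(W(.014,.12,.12),lean2(8),max_speed=.1); rep("tilt")
ctrl.movel(W(.018,.12,.078),max_speed=.08); s,f=rep("pre")
if abs(f[0])<3 and abs(f[2])<3:
    for x in (.026,.034,.040,.045):
        ctrl.movel(W(x,.12,.078),max_speed=.03); s,f=rep("push")
        if np.linalg.norm(f)>15: break
E
```

```text
up 6.45 st mm [ 12.2 119.  120.6] F [-0.4  0.9  0.3]
tilt 7.06 st mm [ 13.5 119.9 119.1] F [ 0.1  0.1 -0.2]
pre 7.73 st mm [ 18.  120.3  77.9] F [0.1 0.3 0.1]
push 8.15 st mm [ 26.3 120.   78.1] F [ 0.6 -0.6 -0.5]
push 8.57 st mm [ 34.1 120.   77.9] F [-0.3  0.  -0.8]
push 8.92 st mm [ 40.2 120.1  78. ] F [-0.2 -0.3  0.6]
push 9.23 st mm [ 44.8 120.   77.9] F [-3.1  0.   2.2]
```

```bash
python3 - <<'E'
from h import *
for x,z,L in ((.052,.077,16),(.060,.076,22),(.068,.075,27),(.076,.074,32),(.081,.073,35),(.084,.073,36),(.086,.073,36),(.088,.073,36)):
    ctrl.movel(W(x,.12,z),lean2(L),max_speed=.03); s,f=rep(f"push {x} {L}")
    if f[0]>3 or np.linalg.norm(f)>12: break
E
```

```text
push 0.052 16 9.62 st mm [ 51.8 119.8  77.3] F [-4.1 -0.4 -1. ]
push 0.06 22 10.03 st mm [ 60.7 120.   76.2] F [-3.6  1.2  1.1]
push 0.068 27 10.59 st mm [ 68.6 120.1  75. ] F [-1.9  0.7 -0.2]
push 0.076 32 11.17 st mm [ 76.1 119.8  73.8] F [-2.8  0.5 -0.6]
push 0.081 35 11.48 st mm [ 81.4 119.4  72.9] F [-0.7 -0.1  0.1]
push 0.084 36 11.73 st mm [ 84.1 119.6  73. ] F [-2.2 -0.3 -0.7]
push 0.086 36 11.98 st mm [ 86.1 119.7  73.1] F [-2.3 -1.6 -1.4]
push 0.088 36 12.23 st mm [ 88.2 119.7  73. ] F [-2.3 -1.1  0.2]
```

```bash
python3 - <<'E'
from h import *
for x in np.arange(.0895,.105,.0015):
    ctrl.movel(W(x,.12,.073),max_speed=.02); s,f=rep(f"push {x:.4f}")
    if f[0]>3 or np.linalg.norm(f)>14: break
E
```

```text
push 0.0895 12.48 st mm [ 89.5 119.8  73. ] F [-3.4 -1.6  0.5]
push 0.0910 12.73 st mm [ 89.8 119.8  72.8] F [-10.4  -2.7   6.3]
push 0.0925 12.98 st mm [ 90.1 119.8  72.7] F [-18.   -4.5  12.9]
```

```bash
python3 - <<'E'
from h import *
ctrl.movel(W(.080,.12,.074),lean2(30),max_speed=.08)
ctrl.movel(W(.060,.12,.077),lean2(18),max_speed=.08)
ctrl.movel(W(.030,.12,.080),lean2(6),max_speed=.08); rep()
ctrl.movel(W(.005,.13,.09),lean2(0),max_speed=.08); rep()
ctrl.movel(W(-.03,.17,.15),max_speed=.12); rep()
ctrl.movel(W(-.05,.175,.14),max_speed=.12)
im,d=vision.grab_frame("scene"); cv2.imwrite("pics/bolt.png",cv2.resize(im[110:260,120:320],None,fx=4,fy=4))
P=cloud("scene",d,np.ones(d.shape,bool)); p=np.array([toS(a) for a in P])*1e3
for n,m in (("tab",(abs(p[:,1]-120)<15)&(p[:,0]>40)&(p[:,0]<130)&(p[:,2]>60)&(p[:,2]<100)),("fin",(abs(p[:,0]+50)<25)&(p[:,1]>60)&(p[:,1]<140)&(p[:,2]>95)&(p[:,2]<122))):
    print(n,m.sum(),np.round(p[m].mean(0),1) if m.any() else "")
ctrl.movel(W(-.05,.165,.085),max_speed=.08); rep("jawpre")
E
```

```text
15.56 st mm [ 30.2 119.9  79.7] F [-0.6 -0.1  0.9]
 16.07 st mm [  5.1 129.9  89.8] F [ 0.5  0.9 -0.4]
 16.88 st mm [-29.9 169.3 149.7] F [ 0.3  0.2 -1. ]
tab 0 
fin 63 [-58.  121.4 112.5]
jawpre 18.12 st mm [-49.7 165.3  85.3] F [0.3 0.1 0.2]
```

View pics/bolt.png

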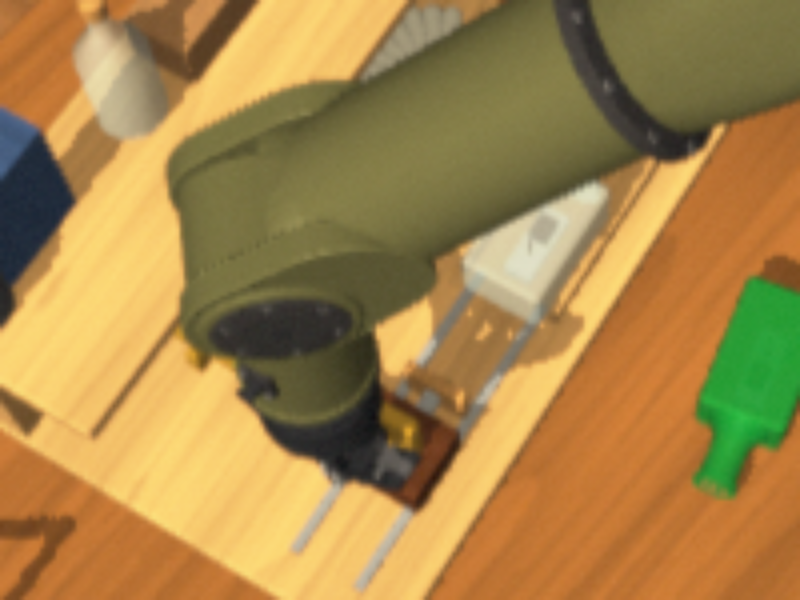

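```bash
cat >> h.py <<'E'
def favg(n=6):
    F=[];Y=[]
    for _ in range(n):
        s=get_state(); F.append(S.T@np.array(s["contact_force"])); Y.append(toS(s["tcp_pos"])); ctrl.pause(.02)
    return np.mean(F,0),np.mean(Y,0)*1e3
def pushy(y,v=.03,n=6):
    ctrl.movel(W(-.05,y,.085),max_speed=v); f,p=favg(n); print(f"cmd {y*1e3:.1f} y {p[1]:.2f} z {p[2]:.1f} F {np.round(f,1)}"); return f,p
E
python3 - <<'E'
from h import *
pushy(.145,.06)
for y in (.139,.135,.125,.110,.095,.080,.07,.066):
    f,p=pushy(y,.04,3)
    if abs(f[1])>25: break
print(get_state()["time"])
E
```

```text
cmd 145.0 y 144.80 z 85.1 F [ 0.  -0.2  0.4]
cmd 139.0 y 138.77 z 84.9 F [ 0.1  0.5 -0.8]
cmd 135.0 y 135.11 z 85.1 F [0.1 0.8 1.1]
cmd 125.0 y 126.88 z 85.1 F [-0.   6.3 -0.4]
cmd 110.0 y 112.02 z 85.1 F [-0.7  5.9 -0.3]
cmd 95.0 y 96.98 z 85.1 F [ 0.   6.5 -0.3]
cmd 80.0 y 81.96 z 85.1 F [-0.2  6.4 -0.4]
cmd 70.0 y 71.96 z 85.1 F [0.  6.4 0. ]
cmd 66.0 y 68.19 z 85.1 F [-0.1  7.5  0. ]
22.2833
```

```bash
python3 - <<'E'
from h import *
y=.066; 
while y>.030:
    y-=.002; f,p=pushy(y,.02,4)
    if f[1]>11.0: break
print(get_state()["time"])
E
```

```text
cmd 64.0 y 66.50 z 85.1 F [-0.3  8.1 -0.1]
cmd 62.0 y 64.59 z 85.1 F [-0.9  8.1  0. ]
cmd 60.0 y 62.62 z 85.1 F [-0.4  8.1  0.1]
cmd 58.0 y 60.63 z 85.1 F [-0.4  7.8  0.1]
cmd 56.0 y 58.62 z 85.1 F [-0.4  8.  -0. ]
cmd 54.0 y 56.62 z 85.1 F [-0.4  8.1  0.3]
cmd 52.0 y 54.63 z 85.1 F [-0.2  8.2 -0. ]
cmd 50.0 y 52.77 z 85.1 F [-0.1  8.5  0.2]
cmd 48.0 y 51.06 z 85.1 F [-0.3  9.2  0.1]
cmd 46.0 y 49.17 z 85.1 F [-0.4  9.7  0. ]
cmd 44.0 y 47.21 z 85.1 F [-0.2  9.6 -0.2]
cmd 42.0 y 45.22 z 85.1 F [-0.4 10.1  0.3]
cmd 40.0 y 43.41 z 85.1 F [-0.9 10.4 -0.3]
cmd 38.0 y 41.73 z 85.2 F [-0.8 11.3 -0.4]
26.7167
```

```bash
python3 - <<'E'
from h import *
for c in ("top","scene"):
    im,d=vision.grab_frame(c)
    a=im[120:220,185:365] if c=="top" else im[110:230,180:310]
    cv2.imwrite(f"pics/j_{c}.png",cv2.resize(a,None,fx=4,fy=4,interpolation=cv2.INTER_CUBIC)); np.save(f"pics/j_{c}.npy",d)
    for D,n in ((np.load(f"pics/{c}0.npy"),"before"),(d,"now")):
        p=(cloud(c,D,np.ones(D.shape,bool))-O)@S*1e3
        for nm,m in (("bottle top",(abs(p[:,0]+50)<28)&(p[:,1]<60)&(p[:,1]>-165)&(p[:,2]>62)&(p[:,2]<78)),
                     ("stop top",(abs(p[:,0]+50)<28)&(p[:,1]<-155)&(p[:,1]>-260)&(p[:,2]>62)&(p[:,2]<78)),
                     ("fin top",(abs(p[:,0]+50)<22)&(p[:,1]>0)&(p[:,1]<140)&(p[:,2]>112)&(p[:,2]<121))):
            if m.sum()>5: print(c,n,nm,m.sum(),"y range",np.round(np.percentile(p[m][:,1],[2,50,98]),1))
E
```

```text
top before bottle top 646 y range [-132.4  -75.1  -20.6]
top before stop top 178 y range [-217.8 -199.3 -173.1]
top before fin top 51 y range [114.9 121.1 126.6]
top now bottle top 319 y range [-142.3 -110.3  -71.4]
top now stop top 175 y range [-217.6 -200.2 -167.1]
scene before bottle top 667 y range [-130.5  -71.9  -19.9]
scene before stop top 167 y range [-217.9 -198.  -179.3]
scene before fin top 58 y range [114.2 120.7 126.2]
scene now bottle top 663 y range [-136.2  -76.9   53.9]
scene now stop top 115 y range [-217.  -195.2 -167. ]
scene now fin top 7 y range [48.8 52.2 54.2]
```

View pics/j_top.png

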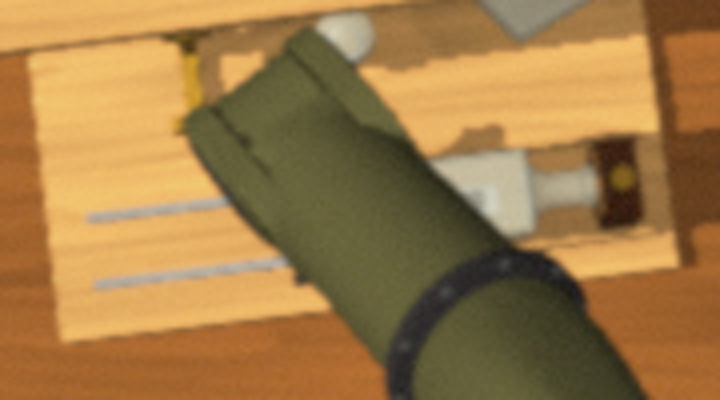

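View pics/j_scene.png

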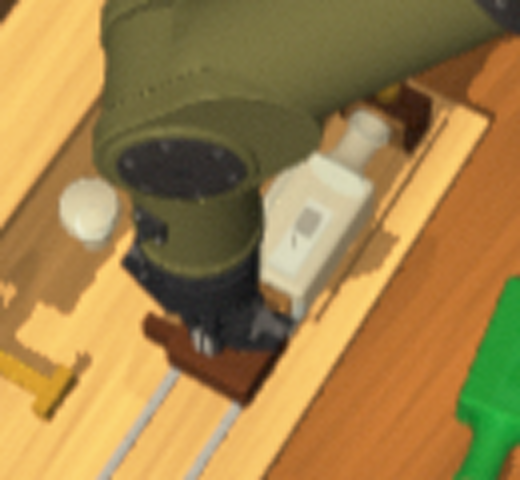

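The bottle has slid about 7 mm, and its cork now appears to touch the end stop: in the top crop the cork tip and stop face meet near (597,185). The brass tab is out of sight under the shelf. The force has risen 3.1 N above jaw friction, so the pad is in about 5 mm. I'll go on in 1 mm steps towards 9 mm.

```bash
python3 - <<'E'
from h import *
y=.038
while y>.028:
    y-=.001; f,p=pushy(y,.015,6)
    if f[1]>13.2 or p[1]<37.5: break
print(get_state()["time"])
E
```

```text
cmd 37.0 y 41.10 z 85.1 F [-0.8 11.9 -0.8]
cmd 36.0 y 40.34 z 85.2 F [-0.6 12.7 -0.2]
cmd 35.0 y 39.55 z 85.1 F [-0.6 12.9 -0.5]
cmd 34.0 y 38.72 z 85.2 F [-0.6 13.9  0.1]
28.2167
```

The pad is squeezed about 9 mm, going by both force and geometry. Next I back off along +y, lift clear and check.

```bash
python3 - <<'E'
from h import *
ctrl.movel(W(-.05,.065,.085),max_speed=.03); rep("off")
ctrl.movel(W(-.05,.075,.20),max_speed=.12)
ctrl.movep(W(-.16,.10,.30),lean2(0))
ctrl.movep(np.array([.30,.30,.30]),lean2(0)); rep("away")
for c in ("top","scene"):
    im,d=vision.grab_frame(c)
    p=(cloud(c,d,np.ones(d.shape,bool))-O)@S*1e3
    for nm,m in (("bottle top",(abs(p[:,0]+50)<28)&(p[:,1]<5)&(p[:,1]>-165)&(p[:,2]>62)&(p[:,2]<78)),
                 ("fin top",(abs(p[:,0]+50)<22)&(p[:,1]>0)&(p[:,1]<140)&(p[:,2]>110)&(p[:,2]<121)),
                 ("pad",(abs(p[:,0]+50)<22)&(p[:,1]>-40)&(p[:,1]<0)&(p[:,2]>40)&(p[:,2]<75)),
                 ("tab",(abs(p[:,1]-120)<12)&(p[:,0]>30)&(p[:,0]<130)&(p[:,2]>60)&(p[:,2]<100))):
        if m.sum()>3: print(c,nm,m.sum(),"x",np.round(np.percentile(p[m][:,0],[2,50,98]),1),"y",np.round(np.percentile(p[m][:,1],[2,50,98]),1))
    if c=="scene": cv2.imwrite("pics/fin_scene.png",cv2.resize(im[100:250,130:310],None,fx=4,fy=4,interpolation=cv2.INTER_CUBIC))
    else: cv2.imwrite("pics/fin_top.png",cv2.resize(im[110:220,180:370],None,fx=4,fy=4,interpolation=cv2.INTER_CUBIC))
E
```

```text
off 29.4 st mm [-50.   64.7  85. ] F [ 1.2  1.1 -0.7]
away 32.19 st mm [-225.1  355.7  299.2] F [ 0.2  0.2 -0. ]
top bottle top 725 x [-76.6 -50.2 -22.9] y [-1.378e+02 -7.510e+01  1.000e-01]
top fin top 51 x [-69.4 -50.8 -30.6] y [18.5 24.2 30.1]
top pad 150 x [-71.  -50.  -29.6] y [-38.5 -23.1  -0.7]
top tab 19 x [ 94.   95.5 106. ] y [115.  119.1 125.8]
scene bottle top 689 x [-76.7 -50.2 -23.6] y [-136.4  -75.1   -3. ]
scene fin top 66 x [-69.6 -50.5 -31. ] y [17.9 25.2 30.6]
scene pad 183 x [-71.2 -50.6 -28.9] y [-38.5 -22.8  -2.5]
scene tab 57 x [ 94.  102.1 114.3] y [114.3 122.6 126.4]
```

View pics/fin_scene.png

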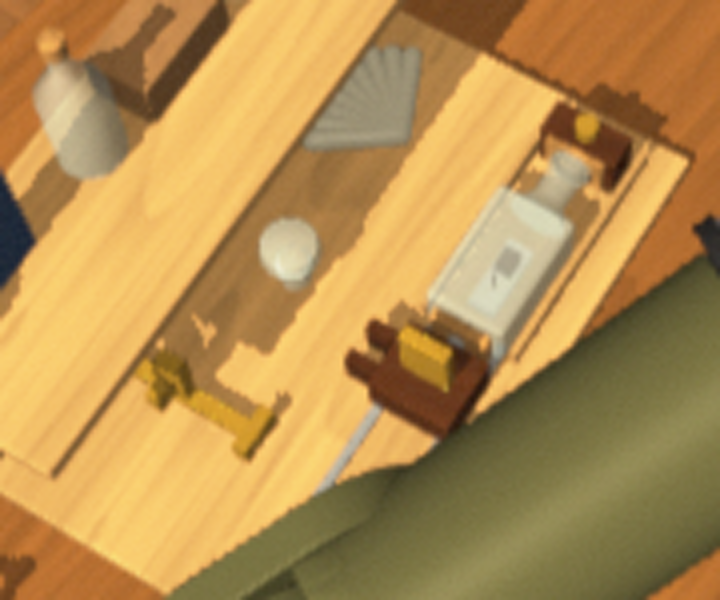

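View pics/fin_top.png

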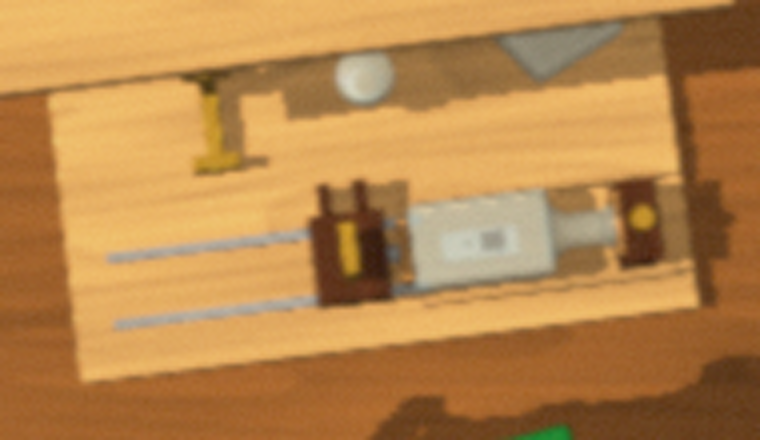

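The final views show the tab back under the shelf with its near face at x 94–95 mm, as expected for full travel. The cork meets the stop at about (612,228) in the top crop. The fin is at y 24.3 mm, which puts the pad 8–9.5 mm in, and the stopper and dish look undisturbed. Handing in.

```bash
python3 -c "
from h import *
print(ticket.close_job())"
```

```text
the job is handed in; nothing more can be done
None
```

I handed the job in at about 32 s with the bolt fully back, the bottle home against the end stop and the jaw's pad squeezed about 9 mm (half way); early on the gripper body briefly pressed the jaw's fin at about 8 N, with no visible effect.

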